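# Unnest the parts trays and park each in its size row

## Robot

A 6-joint arm with a two-finger parallel gripper is mounted at the origin on the work surface. World frame = base frame: x ahead of the robot, y to its left, z up, the work surface at z = 0. Lengths are in mm, angles in rad, forces in N, time in s.
With the tool pointing down it reaches from about 250 to 725 mm from the base axis. Payload 4 kg.
Tool frame: the origin (TCP) lies at the very end of the fingers, on their centre line; the grasp point (between the pads) lies 19 mm behind it; z points along the fingers, y is the line along which they close (so a half turn about z gives the same grasp; the last joint's range is limited). The gripper opens to 85 mm and grips with 20 to 120 N. Pads are 22 mm wide; open, the fingers measure 114 mm over their backs; the gripper's body (76 mm by 85 mm) begins 54 mm behind the grasp point. The pads swing forward as they close: fully open they stand 13 mm farther back than shut.
Start: joints at [-1.313, 0.241, 0.005, 1.335, 0, 1.571], TCP at [127.475, -483.477, 231.306] pointing down, gripper open.
Joint ranges: [-2.72, 2.72], [-1.05, 1.87], [-1.09, 1.28], [-1.99, 2.15], [-1.42, 1.44], [-3.14, 3.14]. Speed limits (rad/s): [2.79, 2.79, 3.14, 3.14, 3.14, 3.14].

## Interface

Orientations are given as a rotation vector (axis times angle).
In Python, from plant import r, optics gives the robot as it stands.
- The arm moves only by the tool send_rows, never from a script. Its argument "moves" is a list of rows, each a list of 5 numbers: the shift along the tool's x, y, z in cm, then the turn about the tool's z in rad, then the closure in counts, from 0 (fully open) to 255 (shut). A call has 1 to 12 rows; each row is the pose to reach, as a shift and turn from the pose commanded when the call began, along the tool's axes at that moment; what a row does not reach only later rows make up. A row lasts 1/12 s, in which the tool goes at most 41.7 mm and 7.16 degrees, less where a joint would pass 70% of its speed; a pose out of reach is approached as far as the arm can. A call with a gripper value outside its range is refused whole. The fingers move at their own pace and stop on an object; "squeeze" is the grip in N (left out, the last holds). Time passes only in rows, so rows that repeat a pose let the fingers close. It gives the time, the measured TCP pose, the force, the opening and the grip force at its end, in the units of the state.
- r.state(): the state, without advancing time (a new reading comes with each control period).
- optics.camera(name): name is "scene" or "side" or "wrist"; returns (picture, depth): 480x640x3 uint8, red, green, blue; 480x640 float32, mm along the optical axis (not along the pixel's ray), 0 where there is no reading.
- optics.calibration(name): a dict with "fov_y" (degrees; the focal length in pixels is half the picture's height over the tangent of half this angle, whatever the lens; pixels are square), "cx", "cy" (the principal point, pixels), "xyz" and "orientation" of the camera in the world. Camera axes: x right, y down, z forward; pixel columns grow to the right and rows downward; lengths in mm; the calibration is good to about 2 mm. A picture is of the moment at which its call begins: read the wrist's pose just before it. calibration takes no time and is no camera call; for the wrist camera it gives the pose at the moment of the call.
- r.close_job(): hands the job in; it is judged then, once.
The state is a dict: "clock": time; "joint_positions": joint angles; "qvel": joint speeds; "tau": joint torques, N m; "tcp_pos": TCP position; "orientation": TCP orientation; "wrist_force": force on the tool from outside, world axes, zero at the start; "moment": the same for the moment, N m; "width": finger opening in mm; "finger_force": force on a finger pad.
Only numpy, scipy, OpenCV 4.12 (cv2) and the standard library are available. Lean on these libraries where they do the work, as an engineer would, in place of code of your own. Each camera call takes 0.05 s, during which the arm holds its last target. There are 200 camera calls.

## Task

Three parts trays are nested one inside another on the repair bench. Slide them apart and slide each one into the row for its own size, pushed in until it meets the tray of that size already parked there, leaving all three flat on the bench. Slide them only: do not lift or tip a tray, and do not shift the other things on the bench.

Things in the scene. Friction and masses are not known exactly. Their poses are not given: they have to be found in the camera images.
- small_tray: loose yellow open-topped tray, 96 mm long (x) x 64 wide (y) x 44 high, walls 5, floor 4 mm thick, about 180 g. Origin: centre of its underside, z up. Walls on all four sides. Starts on the floor of the medium tray, about 4 mm free each side. Fingers put inside it can drag it by a wall, and the medium tray with it.
- medium_tray: loose blue open-topped tray, 108 mm long (x) x 82 wide (y) x 44 high, walls 5, floor 4 mm thick, about 260 g. Origin: centre of its underside, z up. Wall at its +x end, open at -x. Starts with the small tray in it, on the floor of the large tray, about 4 mm free each side, its closed end at the large tray's open end: it slides out only there.
- large_tray: loose bare aluminium open-topped tray, 120 mm long (x) x 100 wide (y) x 44 high, walls 5, floor 4 mm thick, about 340 g. Origin: centre of its underside, z up. Wall at its -x end, open at +x; the open end looks roughly to the robot's left (+y) at the start. Its wall bars the medium tray's open end while nested, so the medium tray has to slide out first, with the small one in it.
- small_row: fixed row for small trays: two red rails along its x, 12 mm thick, 30 mm high, 82 mm clear between them. Origin: on the bench midway between the rails, at the near face of the yellow tray already parked (fixed) in it; +x points into the row, away from the robot. Rails and open mouth start at x = -112 mm, end board at +134. The rows lie parallel, 150 mm apart, in any order.
- medium_row: fixed row for medium trays: two red rails along its x, 12 mm thick, 30 mm high, 100 mm clear between them. Origin: on the bench midway between the rails, at the near face of the blue tray already parked (fixed) in it; +x points into the row, away from the robot. Rails and open mouth start at x = -112 mm, end board at +134. The rows lie parallel, 150 mm apart, in any order.
- large_row: fixed row for large trays: two red rails along its x, 12 mm thick, 30 mm high, 118 mm clear between them. Origin: on the bench midway between the rails, at the near face of the aluminium tray already parked (fixed) in it; +x points into the row, away from the robot. Rails and open mouth start at x = -112 mm, end board at +134. The rows lie parallel, 150 mm apart, in any order.
- copper_pot: bystander, leave alone: plain copper pot without handles, 72 mm across, 60 mm high; origin at the centre of its underside
- rivet_jar: bystander, leave alone: amber jar with steel cap, 68 mm across, 85 mm high; origin at the centre of its underside
- mug: bystander, leave alone: white mug, 76 mm across, 85 mm high, its handle within 75 mm of its axis; origin at the centre of its underside
- kettle_lid: bystander, leave alone: steel kettle lid, 100 mm across, 38 mm high; origin at the centre of its underside
- screwdriver: bystander, leave alone: blue-handled screwdriver, 190 mm long, lying along its x axis; origin near its middle
- oil_bottle: bystander, leave alone: white oil bottle with red cap, 56 mm across, 130 mm high; origin at the centre of its underside
There are look-alikes about, which are no part of the job. Leave any purple look-alike of the large_tray alone.

How it is judged:
By the outcome, as a careful person would: the job done as asked, in the order asked, and still so for the second after the job is handed in, with the robot touching nothing.
It also fails if it takes over 69 s, if anything falls off the work surface, if the arm or the gripper's body presses on something with over 40 N, if the wrist force passes 120 N, or if a joint passes its speed limit or range.

## Working session

There is one attempt and no reset: what is moved stays moved. The work goes in short steps, Python scripts to look and compute and a tool call to move; the robot and the scene stay as the last step left them, time stands still between calls to the robot, and variables do not carry over. Pictures are saved under pics/ and viewed, at most 10 in all, crops included, and the job is handed in when it is done.

Besides the shell and the picture viewer there is one more tool, called after "Call:" as a command line: name --pt "numbers of a row" for each row, then --argument value for the rest. send_rows: Moves the arm, as the interface text tells. Its arguments: {"type":"object","properties":{"moves":{"type":"array"},"squeeze":{"type":"number"}},"required":["moves"]}

```bash
ls; mkdir -p pics
python3 - <<'E'
from plant import r, optics
import cv2
for n in ("scene","side"):
    p,d=optics.camera(n); cv2.imwrite(f"pics/{n}0.png",p[:,:,::-1]); print(n,optics.calibration(n), (d>0).mean())
s=r.state(); print(s)
E
```

```text
pics
scene {'fov_y': 57.919453349890475, 'cx': 322.73202438322437, 'cy': 241.5020218917031, 'xyz': array([1060.94772539, -207.98491281,  883.29752707]), 'orientation': array([-2.12761128, -1.38187012,  0.45733413])} 0.9960611979166667
side {'fov_y': 42.71193216486886, 'cx': 302.5297167303898, 'cy': 242.14580484684276, 'xyz': array([ 382.54744735, 1060.66482261,  874.42623696]), 'orientation': array([-0.13375456,  2.80557122, -1.32554319])} 0.99587890625
{'clock': 0.1, 'joint_positions': array([-1.31303656e+00,  2.41315920e-01,  3.86377613e-03,  1.33518501e+00,
        2.72003074e-05,  1.57081078e+00]), 'qvel': array([ 0.00044056, -0.00110313,  0.00273785, -0.0005325 ,  0.00046003,
        0.00191444]), 'tau': array([-8.56740844e-04, -3.73137009e+01,  2.53010130e+01,  1.08699253e-02,
       -1.38125424e-05, -2.21202107e-06]), 'tcp_pos': array([ 127.32345759, -482.9409545 ,  230.51465606]), 'orientation': array([-3.11372680e+00, -4.03510541e-01,  3.29090447e-04]), 'wrist_force': array([ 0.41238151, -0.29687651,  0.04382225]), 'moment': array([-0.03752314, -0.00766558,  0.05484558]), 'finger_force': 0.0, 'width': 85.24055622622187}
```

View pics/scene0.png

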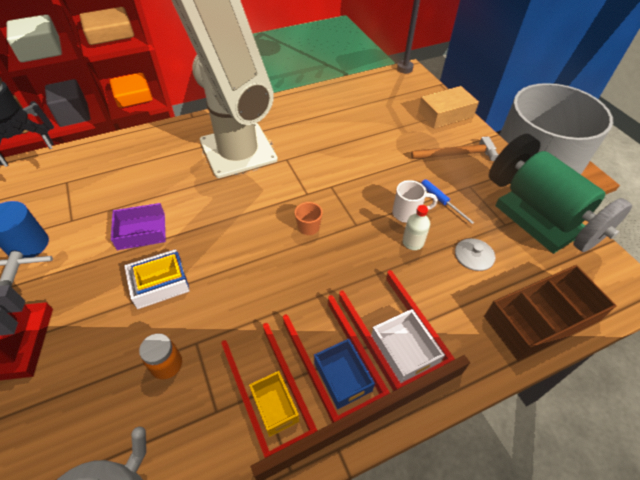

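View pics/side0.png

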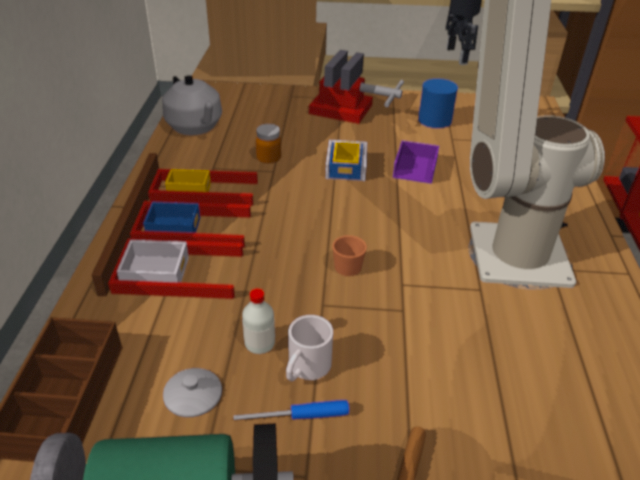

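The nested trays (white/blue/yellow) are at scene (157,278) and side (347,160). What could be mistaken for them: the purple tray at scene (139,226), and the parked trays at scene (273,400), (343,372) and (408,345). The rows from left to right in the scene view are small, medium and large.

```bash
cat > h.py <<'E'
import numpy as np, cv2
from scipy.spatial.transform import Rotation as R
from plant import r, optics
def cloud(n, cal=None):
    cal=cal or optics.calibration(n); p,d=optics.camera(n)
    f=240/np.tan(np.radians(cal["fov_y"]/2)); v,u=np.mgrid[:480,:640]
    P=np.dstack([(u-cal["cx"])/f*d,(v-cal["cy"])/f*d,d])
    W=P@R.from_rotvec(cal["orientation"]).as_matrix().T+cal["xyz"]; W[d<=0]=np.nan
    return p,W,cv2.cvtColor(p,cv2.COLOR_RGB2HSV)
def mask(h,c):
    H,S,V=[h[...,i].astype(int) for i in range(3)]
    return {"yellow":(abs(H-25)<6)&(S>170)&(V>90),"blue":(abs(H-110)<12)&(S>120),"white":(S<60)&(V>90),
      "red":((H<5)|(H>174))&(S>180)&(V>60),"purple":(abs(H-140)<12)&(S>100),"copper":(H>4)&(H<12)&(S>120)}[c]
def rect(Q): 
    (c,s,a)=cv2.minAreaRect(Q[:,:2].astype(np.float32)); return np.round(c,1),np.round(s,1),round(a,1)
E
python3 - <<'E'
from h import *
box={"scene":dict(nest=(115,245,200,310),pur=(105,200,175,250),rows=(215,265,470,470),jar=(135,330,190,380),pot=(290,200,326,240)),
"side":dict(nest=(315,130,380,190),pur=(385,135,445,190),rows=(105,160,262,300),jar=(250,120,285,165),pot=(328,232,370,278))}
for n in box:
    p,W,h=cloud(n)
    b=box[n]
    def sel(c,k,lo,hi):
        x0,y0,x1,y1=b[k]; m=np.zeros((480,640),bool); m[y0:y1,x0:x1]=1
        if c: m&=mask(h,c)
        return W[m&(W[...,2]>lo)&(W[...,2]<hi)]
    for c,k,lo,hi in [("yellow","nest",44,60),("blue","nest",38,56),("white","nest",34,52),("purple","pur",36,52),("red","rows",22,38),("yellow","rows",36,52),("blue","rows",36,52),("white","rows",36,52),(None,"jar",60,100),(None,"pot",50,70)]:
        Q=sel(c,k,lo,hi)
        print(n,c,k,len(Q), rect(Q) if len(Q)>5 else "", np.round(np.nanpercentile(Q[:,2],[5,50,95])) if len(Q) else "")
    m=mask(h,"red");x0,y0,x1,y1=b["rows"]
    k=np.zeros((480,640),np.uint8);k[y0:y1,x0:x1]=(m&(W[...,2]>24)&(W[...,2]<36))[y0:y1,x0:x1]
    N,L,st,_=cv2.connectedComponentsWithStats(k)
    for i in range(1,N):
        if st[i,4]>60: print(" rail",st[i,4],rect(W[L==i]))
E
```

```text
scene yellow nest 327 (array([ 393.9, -313.5]), array([95.2, 69.5]), 90.0) [45. 49. 51.]
scene blue nest 147 (array([ 396.6, -310.9]), array([105.2,  81.1]), 89.0) [41. 44. 47.]
scene white nest 508 (array([ 393.6, -318.9]), array([123.3, 103.7]), 89.0) [35. 41. 45.]
scene purple pur 287 (array([ 212.9, -331.7]), array([118.7, 104.2]), 79.5) [37. 40. 43.]
scene red rows 4379 (array([731.9, -11.9]), array([251.6, 423.5]), 2.5) [25. 28. 30.]
scene yellow rows 471 (array([ 777.2, -169.6]), array([96.9, 64.1]), 2.2) [37. 42. 44.]
scene blue rows 492 (array([778. , -20.3]), array([107.7,  81.6]), 2.3) [37. 41. 44.]
scene white rows 608 (array([779.6,  67.8]), array([120.9, 226.2]), 2.0) [37. 41. 44.]
scene None jar 831 (array([ 603.1, -347.7]), array([59.3, 59.3]), 77.4) [64. 82. 85.]
scene None pot 182 (array([374.2,  75.7]), array([66.8, 71. ]), 66.8) [51. 56. 60.]
 rail 1283 (array([725.7, 128.1]), array([251.9, 143. ]), 2.2)
 rail 1513 (array([732.7, -21.3]), array([249.1, 124.9]), 2.1)
 rail 1464 (array([ 738. , -171.2]), array([249.5, 104.6]), 2.1)
side yellow nest 175 (array([ 394.
[... 501 characters left out ...]
 468 (array([777.1, -14.7]), array([109.7,  89.6]), 0.4) [37. 42. 47.]
side white rows 730 (array([777.6, 133.6]), array([121.7, 106.6]), 2.4) [37. 43. 47.]
side None jar 397 (array([ 600.4, -341.7]), array([64.4, 63.6]), 77.1) [61. 83. 88.]
side None pot 367 (array([373.7,  79.7]), array([70.4, 73.7]), 11.0) [51. 58. 63.]
 rail 580 (array([ 740.9, -163.6]), array([253.8, 107.4]), 1.6)
 rail 208 (array([ 672. , -216.2]), array([115.1,  21.2]), 2.9)
 rail 784 (array([753.9,  27.8]), array([117.9, 281.9]), 66.2)
 rail 270 (array([669.6, -76.1]), array([119.2,  21. ]), 1.4)
 rail 825 (array([754., 185.]), array([126.7, 288.8]), 63.1)
 rail 331 (array([662.7,  65.2]), array([119.5,  18.7]), 0.9)
```

```bash
cat >> h.py <<'E'
def go(x,y,z,ang):
    "cm shift and turn to reach the world TCP, with the tool's y at ang degrees, tool down"
    s=r.state(); M=R.from_rotvec(s["orientation"]).as_matrix()
    d=M.T@(np.array([x,y,z])-s["tcp_pos"])/10; a=np.degrees(np.arctan2(M[1,1],M[0,1]))
    t=-np.radians((ang-a+180)%360-180)
    print("go",np.round(d,2),"turn",round(t,3),"rows",round(max(abs(t)/.125,np.linalg.norm(d)/4.17),1))
E
python3 -c "
from h import *
go(394,-300,150,0)"
```

```text
go [ 30.45 -10.9    8.09] turn -1.313 rows 10.5
```

Call:
send_rows --pt "3 -1 0 -0.12 0" --pt "6 -2 0 -0.24 0" --pt "9 -3 0 -0.36 0" --pt "12 -4 0 -0.48 0" --pt "15 -5 0.5 -0.6 0" --pt "18 -6 1.5 -0.72 60" --pt "21 -7 3 -0.84 120" --pt "24 -8 4.5 -0.96 180" --pt "27 -9 6 -1.08 237" --pt "30 -10 7 -1.2 237" --pt "30.5 -10.9 8 -1.312 237" --pt "30.5 -10.9 8 -1.312 237"

```text
clock: 1.2
tcp_pos: [394.5, -297.2, 148.8]
orientation: [-2.212, -2.223, 0.0]
wrist_force: [-0.3, 0.1, 0.3]
width: 5.6
finger_force: 0.0
```

Run:
```python
from h import *
s=r.state();print(s["clock"],s["tcp_pos"],s["width"],s["wrist_force"])
p,W,h=cloud("wrist"); cv2.imwrite("pics/w1.png",p[:,:,::-1])
for c,lo,hi in [("yellow",44,58),("blue",38,54),("white",36,52)]:
    Q=W[mask(h,c)&(W[...,2]>lo)&(W[...,2]<hi)&(abs(W[...,0]-394)<75)&(abs(W[...,1]+315)<80)]
    print(c,len(Q),rect(Q) if len(Q)>5 else "",np.round(np.percentile(Q,[1,99],axis=0)) if len(Q) else "")
go(394,-312,22,0)
```

```text
1.2 [ 394.5339419  -297.20285738  148.82146149] 5.648434264592797 [-0.26873114  0.13671862  0.33341027]
yellow 2656 (array([ 392.2, -311.6]), array([95.2, 63.7]), 89.4) [[ 361. -358.   45.]
 [ 424. -264.   53.]]
blue 2469 (array([ 392.7, -309.8]), array([107.,  81.]), 89.0) [[ 352. -361.   46.]
 [ 433. -257.   49.]]
white 3813 (array([ 390.9, -317.3]), array([122.8, 100.3]), 89.5) [[ 341. -377.   36.]
 [ 441. -256.   47.]]
go [-1.35  0.03 12.79] turn -0.001 rows 3.1
```

View pics/w1.png

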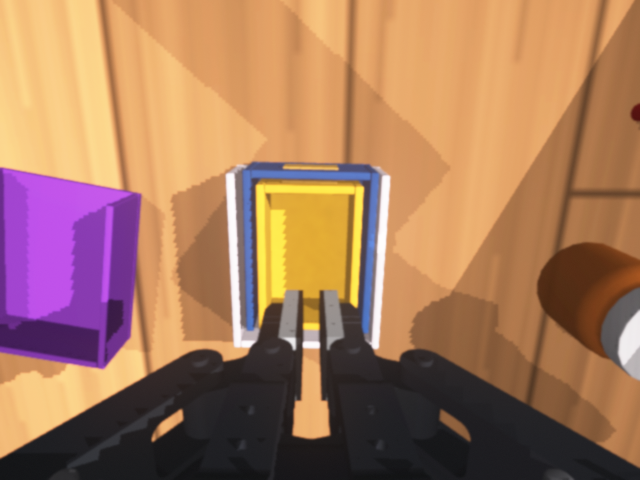

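The wrist view confirms the choice: yellow in blue in white at pixel (308,255), with the blue closed end and the large tray's open end toward +y (up). The purple tray is apart at (70,265).

Call:
send_rows --pt "-1.4 -0.2 4 0 237" --pt "-1.4 -0.2 8 0 237" --pt "-1.4 -0.2 11 0 237" --pt "-1.4 -0.2 12.7 0 237" --pt "-1.4 -0.2 12.7 0 237" --pt "0 -0.2 12.7 0 237" --pt "1 -0.2 12.7 0 237" --pt "1.7 -0.2 12.7 0 237" --pt "2.4 -0.2 12.7 0 237" --pt "3.2 -0.2 12.7 0 237" --pt "4.2 -0.2 12.7 0 237" --pt "5.2 -0.2 12.7 0 237"

```text
clock: 2.25
tcp_pos: [393.8, -248.4, 25.4]
orientation: [2.22, 2.218, 0.0]
wrist_force: [0.1, -3.5, 0.8]
width: 6.1
finger_force: 1.4
```

```bash
cat >> h.py <<'E'
def trays(n,x0,x1,y0,y1,only=None):
    p,W,h=cloud(n); print(n,"tcp",np.round(r.state()["tcp_pos"],1))
    for c,lo,hi in [("yellow",37,58),("blue",37,54),("white",36,52)]:
        if only and c not in only: continue
        m=mask(h,c)&(W[...,2]>lo)&(W[...,2]<hi)&(W[...,0]>x0)&(W[...,0]<x1)&(W[...,1]>y0)&(W[...,1]<y1)
        N,L,st,_=cv2.connectedComponentsWithStats(m.astype(np.uint8)); 
        Q=W[m]
        if len(Q)>20: print(c,len(Q),rect(Q),"z",np.round(np.percentile(Q[:,2],[5,50,95])),"ext",np.round(np.percentile(Q[:,:2],[1,99],axis=0)).tolist())
    return p
E
python3 - <<'E'
from h import *
trays("scene",300,480,-400,0)
E
```

```text
scene tcp [ 392.6 -245.6   24.7]
yellow 351 (array([ 396. , -281.2]), array([65.7, 95. ]), 0.0) z [40. 48. 53.] ext [[364.0, -328.0], [428.0, -235.0]]
blue 127 (array([ 399. , -282.4]), array([104.3,  78.9]), 89.8) z [39. 44. 48.] ext [[360.0, -334.0], [438.0, -231.0]]
white 430 (array([ 394.1, -304.3]), array([152.6, 102.7]), 88.6) z [37. 41. 46.] ext [[343.0, -380.0], [445.0, -229.0]]
```

Call:
send_rows --pt "1 0 0 0 237" --pt "2 0 0 0 237" --pt "3 0 0 0 237" --pt "4 0 0 0 237" --pt "5 0 0 0 237" --pt "6 0 0 0 237" --pt "7 0 0 0 237" --pt "8 0 0 0 237" --pt "9 0 0 0 237" --pt "10 0 0 0 237" --pt "11 0 0 0 237" --pt "12 0 0 0 237"

```text
clock: 3.3
tcp_pos: [392.7, -127.3, 24.3]
orientation: [-2.223, -2.22, 0.0]
wrist_force: [-0.4, -1.9, -0.8]
width: 5.6
finger_force: 0.9
```

Run:
```python
from h import *
trays("scene",300,480,-400,0)
```

```text
scene tcp [ 392.3 -125.6   24.2]
yellow 240 (array([ 395.1, -160.9]), array([94.4, 65.9]), 89.5) z [38. 44. 47.] ext [[363.0, -208.0], [428.0, -114.0]]
blue 87 (array([ 420.7, -181.5]), array([127.5,  64.4]), 51.4) z [38. 40. 43.] ext [[358.0, -213.0], [438.0, -113.0]]
white 451 (array([ 393.1, -244.5]), array([272.8, 104.8]), 89.9) z [37. 41. 43.] ext [[342.0, -380.0], [445.0, -109.0]]
```

Call:
send_rows --pt "1 0 0 0 237" --pt "2 0 0 0 237" --pt "3 0 0 0 237" --pt "4 0 0 0 237" --pt "5 0 0 0 237" --pt "6 0 0 0 237" --pt "7 0 0 0 237" --pt "8 0 0 0 237" --pt "9 0 0 0 237" --pt "10 0 0 0 237" --pt "11 0 0 0 237" --pt "11.5 0 0 0 237"

```text
clock: 4.35
tcp_pos: [392.8, -12.1, 24.4]
orientation: [-2.221, -2.222, 0.0]
wrist_force: [0.7, -3.8, 1.7]
width: 5.7
finger_force: 1.7
```

Call:
send_rows --pt "-2.5 0 0 0 237" --pt "-5 0 0 0 237" --pt "-6 0 0 0 237" --pt "-6.6 0 0 0 237" --pt "-7.2 0 0 0 237" --pt "-8 0 0 0 237" --pt "-9 0 0 0 237" --pt "-10 0 0 0 237" --pt "-11 0 0 0 237" --pt "-12 0 0 0 237" --pt "-13 0 0 0 237" --pt "-14 0 0 0 237"

```text
clock: 5.35
tcp_pos: [392.7, -154.4, 24.3]
orientation: [-2.223, -2.22, -0.0]
wrist_force: [0.3, 0.6, 0.2]
width: 6.0
finger_force: 0.2
```

Run:
```python
from h import *
trays("scene",300,480,-250,50)
trays("side",300,480,-250,50)
```

```text
scene tcp [ 393.2 -156.    24.4]
yellow 265 (array([ 394.7, -124.9]), array([95.4, 67. ]), 90.0) z [38. 43. 48.] ext [[363.0, -172.0], [428.0, -78.0]]
white 55 (array([394. , -69.5]), array([154.8,  85.1]), 89.4) z [38. 41. 44.] ext [[352.0, -121.0], [437.0, 8.0]]
side tcp [ 393.1 -155.1   24.4]
yellow 296 (array([ 394.6, -121.8]), array([ 63.4, 101.9]), 0.3) z [38. 45. 51.] ext [[363.0, -171.0], [426.0, -72.0]]
blue 202 (array([394.4, -37.5]), array([ 79.2, 106.4]), 0.6) z [39. 44. 47.] ext [[355.0, -83.0], [434.0, 15.0]]
white 35 (array([397.9, -68.5]), array([ 81.4, 169.5]), 2.8) z [37. 43. 50.] ext [[354.0, -151.0], [436.0, 16.0]]
```

Call:
send_rows --pt "-1 0 0 0 237" --pt "-2 0 0 0 237" --pt "-3 0 0 0 237" --pt "-4 0 0 0 237" --pt "-4.9 0 0 0 237" --pt "-3.5 0 0.2 0 237" --pt "-2 0 0.4 0 220" --pt "-1.8 0 0.6 0 200" --pt "-1.8 0 0.6 0 180" --pt "-1.8 0 0.6 0 170" --pt "-1.8 0 0.6 0 160" --pt "-1.8 0 0.6 0 160" --squeeze 20

```text
clock: 6.45
tcp_pos: [392.9, -171.9, 18.3]
orientation: [2.223, 2.22, -0.0]
wrist_force: [0.2, 0.2, -0.8]
width: 26.9
finger_force: 20.7
```

Run:
```python
from h import *
p=trays("scene",300,480,-250,50); s=r.state(); print(s["width"],s["finger_force"],s["wrist_force"])
cv2.imwrite("pics/s2.png",cv2.resize(p[120:400,60:460],None,fx=2,fy=2)[:,:,::-1])
```

```text
scene tcp [ 392.8 -171.8   18.3]
yellow 247 (array([ 394.8, -176.1]), array([67. , 95.7]), 0.8) z [38. 41. 44.] ext [[363.0, -223.0], [428.0, -128.0]]
white 31 (array([371.3, -28.3]), array([132.8,  64.1]), 53.6) z [37. 41. 43.] ext [[352.0, -99.0], [435.0, 8.0]]
26.963862172893787 20.73099285364151 [-0.05502441 -0.75693364 -0.47916131]
```

View pics/s2.png

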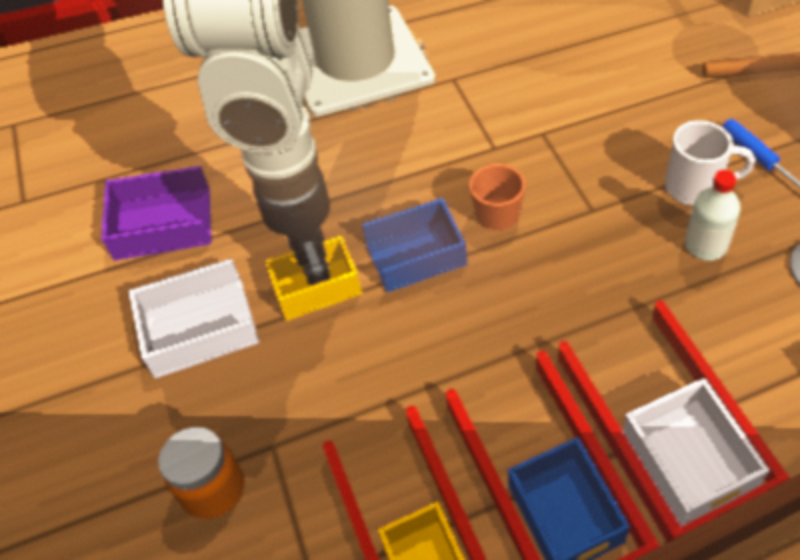

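Call:
send_rows --pt "0 1 0 0 160" --pt "0 2 0 -0.05 160" --pt "0 3.5 0 -0.15 160" --pt "0 5 0 -0.26 160" --pt "0 6.5 0 -0.38 160" --pt "0 8 0 -0.5 160" --pt "-0.1 9.5 0 -0.62 160" --pt "-0.2 10.5 0 -0.74 160" --pt "-0.4 11.5 0 -0.86 160" --pt "-0.5 12.5 0 -0.98 160" --pt "-0.6 13.5 0 -1.1 160" --pt "-0.7 14 0 -1.22 160"

```text
clock: 7.5
tcp_pos: [534.7, -178.7, 18.2]
orientation: [0.54, 3.093, -0.0]
wrist_force: [0.7, -0.9, -1.3]
width: 26.8
finger_force: 20.8
```

Run:
```python
from h import *
trays("scene",450,620,-250,-80,["yellow"])
go(555,-178.5,18.3,92.3)
```

```text
scene tcp [ 535.4 -179.    18.3]
yellow 196 (array([ 541.8, -182.5]), array([64.6, 90.9]), 71.1) z [38. 41. 44.] ext [[509.0, -225.0], [592.0, -139.0]]
go [-1.83  0.7   0.01] turn -0.382 rows 3.1
```

Call:
send_rows --pt "-0.2 0.1 0 -0.1 160" --pt "-0.6 0.2 0 -0.2 160" --pt "-1 0.4 0 -0.3 160" --pt "-1.4 0.6 0 -0.38 160" --pt "-1.4 0.6 0 -0.38 160"

```text
clock: 7.97
tcp_pos: [548.9, -177.7, 18.2]
orientation: [-0.043, 3.14, -0.0]
wrist_force: [0.5, -0.3, -1.3]
width: 26.7
finger_force: 20.8
```

Run:
```python
from h import *
trays("scene",450,650,-250,-80,["yellow"])
trays("side",450,650,-250,-80,["yellow"])
go(676,-173.6,18.3,92.3)
```

```text
scene tcp [ 548.3 -177.7   18.2]
yellow 195 (array([ 560.1, -178.8]), array([84.3, 63.9]), 2.1) z [38. 41. 44.] ext [[522.0, -211.0], [602.0, -146.0]]
side tcp [ 547.8 -177.6   18.1]
yellow 306 (array([ 551.8, -175.9]), array([96.5, 73.5]), 0.5) z [38. 43. 47.] ext [[504.0, -209.0], [599.0, -140.0]]
go [-12.82   0.09  -0.03] turn -0.015 rows 3.1
```

Call:
send_rows --pt "-1 0 0 -0.01 160" --pt "-2.3 0 0 -0.01 160" --pt "-3.6 0 0 -0.01 160" --pt "-4.9 0 0 -0.01 160" --pt "-6.2 0 0 -0.01 160" --pt "-7.5 0.1 0 -0.01 160" --pt "-8.8 0.1 0 -0.01 160" --pt "-10 0.1 0 -0.01 160" --pt "-11 0.1 0 -0.01 160" --pt "-11.6 0.1 0 -0.01 160" --pt "-12 0.1 0 -0.01 160" --pt "-12.3 0.1 0 -0.01 160"

```text
clock: 9.07
tcp_pos: [670.7, -173.2, 18.1]
orientation: [0.058, -3.14, -0.0]
wrist_force: [-0.0, -0.4, -0.7]
width: 27.1
finger_force: 20.8
```

Call:
send_rows --pt "-0.15 0 0 0 160" --pt "-0.3 0 0 0 160" --pt "-0.45 0 0 0 160" --pt "-0.45 0 0 0 160"

```text
clock: 9.4
tcp_pos: [675.4, -173.0, 18.2]
orientation: [-0.06, 3.141, 0.0]
wrist_force: [-0.4, -0.1, -1.2]
width: 27.0
finger_force: 20.8
```

Run:
```python
from h import *
p=trays("scene",600,850,-260,-80,["yellow"]); print(r.state()["wrist_force"])
cv2.imwrite("pics/s3.png",cv2.resize(p[300:480,180:380],None,fx=3,fy=3)[:,:,::-1])
```

```text
scene tcp [ 675.2 -173.    18.2]
yellow 663 (array([ 745.5, -171. ]), array([159.9,  64.1]), 2.3) z [39. 42. 44.] ext [[682.0, -204.0], [825.0, -137.0]]
[ 0.62564387 -0.27147072 -0.61695372]
```

View pics/s3.png

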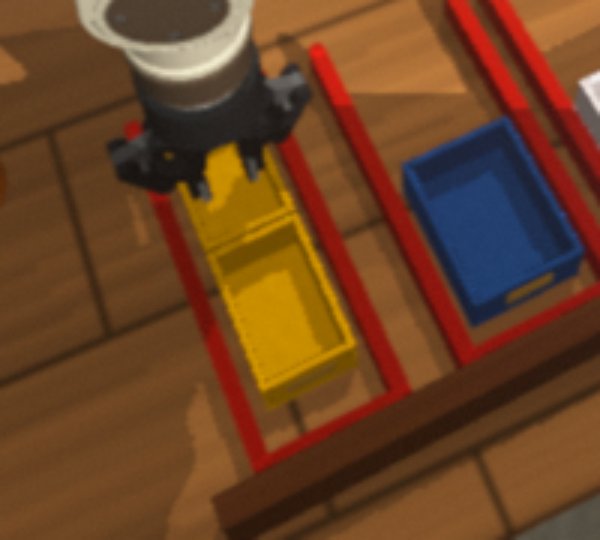

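The small tray sits straight between its rails, nearly touching the parked one near (255,230). I'll press on until the force rises.

Call:
send_rows --pt "-0.15 0 0 0 160" --pt "-0.3 0 0 0 160" --pt "-0.3 0 0 0 160"

```text
clock: 9.7
tcp_pos: [677.2, -172.9, 18.1]
orientation: [0.059, -3.138, -0.0]
wrist_force: [-5.1, 0.0, 1.7]
width: 26.9
finger_force: 20.8
```

Call:
send_rows --pt "-0.15 0 0 0 160" --pt "-0.3 0 0 0 160" --pt "-0.3 0 0 0 160"

```text
clock: 9.95
tcp_pos: [677.1, -172.8, 18.1]
orientation: [0.058, -3.132, -0.001]
wrist_force: [-11.4, 0.7, 6.0]
width: 27.0
finger_force: 20.9
```

Call:
send_rows --pt "0.3 0 0 0 160" --pt "0.4 0 0 0 185" --pt "0.4 0 0 0 200" --pt "0.4 0 0 0 200" --pt "0.4 0 0 0 200" --pt "0.4 0 -2 0 200" --pt "0.4 0 -5 0 200" --pt "0.4 0 -9 0 200" --pt "2 0 -12 0 190"

```text
clock: 10.7
tcp_pos: [664.1, -173.3, 140.5]
orientation: [-0.062, 3.137, -0.001]
wrist_force: [0.1, 0.1, 0.8]
width: 22.0
finger_force: 0.0
```

Run:
```python
from h import *
trays("scene",600,850,-260,-80,["yellow"])
trays("scene",300,480,-130,60,["blue","white"])
trays("side",300,480,-130,60,["blue"])
go(394,-60,130,180)
```

```text
scene tcp [ 663.6 -174.7  148.6]
yellow 838 (array([ 729.2, -171.8]), array([193.2,  64.3]), 2.5) z [38. 42. 44.] ext [[633.0, -206.0], [825.0, -137.0]]
scene tcp [ 664.6 -174.7  146.6]
white 39 (array([376.4, -15.4]), array([114.4,  57.9]), 46.3) z [38. 41. 44.] ext [[353.0, -76.0], [437.0, 8.0]]
side tcp [ 663.7 -174.3  143.2]
blue 184 (array([394.5, -31.7]), array([101.3,  79.4]), 89.6) z [39. 44. 47.] ext [[355.0, -73.0], [434.0, 15.0]]
go [26.53 12.45  1.06] turn -1.533 rows 12.3
```

Two 96 mm trays measure 193 mm end to end, so the small tray is seated.

Call:
send_rows --pt "2 1 0 -0.12 180" --pt "4.5 2 0 -0.25 180" --pt "7 3 0 -0.37 180" --pt "9.5 4.2 0 -0.5 180" --pt "12 5.4 0 -0.62 180" --pt "14.5 6.6 0 -0.75 180" --pt "17 7.8 0 -0.87 180" --pt "19.5 9 0.3 -1 180" --pt "22 10.2 0.6 -1.12 180" --pt "24 11.4 0.8 -1.25 180" --pt "26 12.2 1 -1.37 180" --pt "26.6 12.4 1 -1.5 180"

```text
clock: 11.85
tcp_pos: [386.4, -58.4, 126.5]
orientation: [2.185, -2.253, -0.008]
wrist_force: [-0.7, -0.2, 0.8]
width: 25.3
finger_force: 0.0
```

Call:
send_rows --pt "0 0 0 -0.03 180" --pt "0 0 0 -0.03 180"

```text
clock: 12.02
tcp_pos: [389.8, -59.4, 127.5]
orientation: [2.213, -2.228, -0.002]
wrist_force: [0.6, -0.1, 0.5]
width: 25.3
finger_force: 0.0
```

Run:
```python
from h import *
p=trays("wrist",300,480,-130,60,["blue","white"]); cv2.imwrite("pics/w4.png",p[:,:,::-1])
go(394,-50,14,180)
```

```text
wrist tcp [390.5 -59.6 127.7]
blue 2827 (array([393.3, -44.6]), array([107.1,  80.9]), 90.0) z [39. 43. 44.] ext [[353.0, -97.0], [433.0, 8.0]]
white 60 (array([413.2, -78.7]), array([113.1,  56.4]), 44.0) z [40. 43. 44.] ext [[353.0, -98.0], [435.0, -19.0]]
go [-0.96 -0.36 11.37] turn -0.008 rows 2.7
```

Call:
send_rows --pt "-1 -0.3 3 0 180" --pt "-1 -0.3 6 0 180" --pt "-1 -0.3 9 0 180" --pt "-1 -0.3 11.2 0 180" --pt "-1 -0.3 11.2 0 150" --pt "-1 -0.3 11.2 0 130" --pt "-1 -0.3 11.2 0 115" --pt "-1 -0.3 11.2 0 105" --pt "-1 -0.3 11.2 0 105" --pt "-1 -0.3 11.2 0 105" --squeeze 20

```text
clock: 12.9
tcp_pos: [394.6, -49.9, 17.2]
orientation: [-2.212, 2.229, -0.002]
wrist_force: [0.0, -0.4, -3.2]
width: 44.9
finger_force: 22.2
```

Run:
```python
from h import *
s=r.state(); print(s["wrist_force"],s["finger_force"],s["width"])
go(530,-30,15,92.3)
```

```text
[ 0.0296172  -0.39671077 -3.22646308] 22.20432937145233 44.937942793428924
go [ -2.1  -13.52   0.24] turn 1.523 rows 12.2
```

Call:
send_rows --pt "0 0 0.15 0 105" --pt "0 -1 0.2 0 105" --pt "0 -2 0.2 0.06 105" --pt "0 -3.2 0.2 0.16 105" --pt "-0.2 -4.6 0.2 0.28 105" --pt "-0.5 -6 0.2 0.4 105" --pt "-0.8 -7.4 0.2 0.52 105" --pt "-1.1 -8.8 0.2 0.64 105" --pt "-1.4 -10.2 0.2 0.76 105" --pt "-1.7 -11.4 0.2 0.88 105" --pt "-1.9 -12.4 0.2 1 105" --pt "-2.1 -13.2 0.2 1.12 105"

```text
clock: 13.9
tcp_pos: [526.8, -29.5, 15.0]
orientation: [-0.682, 3.066, 0.0]
wrist_force: [-3.2, 1.4, 3.6]
width: 44.8
finger_force: 28.0
```

Run:
```python
from h import *
trays("scene",450,620,-120,80,["blue"]);s=r.state(); print(s["wrist_force"],s["finger_force"],s["width"])
go(533,-29.3,15.5,92.3)
```

```text
scene tcp [528.8 -29.3  15.2]
blue 155 (array([559. , -18.3]), array([56.7, 81.1]), 22.1) z [38. 41. 44.] ext [[540.0, -65.0], [597.0, 27.0]]
[ 2.63430284  0.55958225 -3.02429089] 27.881230115890503 44.84160599577333
go [-0.38 -0.18 -0.03] turn 0.394 rows 3.2
```

Call:
send_rows --pt "-0.1 0 0 0.1 105" --pt "-0.2 -0.1 0 0.2 105" --pt "-0.3 -0.1 0 0.3 105" --pt "-0.4 -0.2 0 0.4 105" --pt "-0.4 -0.2 0 0.4 105"

```text
clock: 14.37
tcp_pos: [531.4, -30.1, 15.0]
orientation: [-0.068, 3.139, -0.001]
wrist_force: [0.2, -0.4, 1.5]
width: 44.9
finger_force: 27.9
```

Run:
```python
from h import *
trays("scene",450,640,-120,80,["blue"]);trays("side",450,640,-120,80,["blue"]);s=r.state(); print(s["wrist_force"],s["finger_force"],s["width"])
go(662.8,-24.1,15.5,92.3)
```

```text
scene tcp [531.3 -30.1  15. ]
blue 164 (array([562.2, -30.4]), array([61.8, 81.6]), 2.4) z [38. 41. 44.] ext [[535.0, -72.0], [594.0, 10.0]]
side tcp [531.2 -30.1  15. ]
blue 346 (array([537.6, -26.4]), array([106.4,  87.9]), 2.7) z [38. 43. 47.] ext [[484.0, -70.0], [591.0, 17.0]]
[0.55880533 0.35242574 1.44360501] 27.946021556854248 44.67847032917886
go [-13.17  -0.02  -0.02] turn 0.007 rows 3.2
```

Call:
send_rows --pt "-1 0 0 0 105" --pt "-2.3 0 0 0 105" --pt "-3.6 0 0 0 105" --pt "-4.9 0 0 0 105" --pt "-6.2 0 0 0 105" --pt "-7.5 0 0 0 105" --pt "-8.8 0 0 0 105" --pt "-10 0 0 0 105" --pt "-11 0 0 0 105" --pt "-11.8 0 0 0 105" --pt "-12.3 0 0 0 105" --pt "-12.5 0 0 0 105"

```text
clock: 15.47
tcp_pos: [654.3, -25.0, 14.9]
orientation: [0.072, -3.138, 0.001]
wrist_force: [-5.9, 0.0, 7.5]
width: 45.2
finger_force: 28.0
```

Call:
send_rows --pt "-0.15 0 0 0 105" --pt "-0.3 0 0 0 105" --pt "-0.45 0 0 0 105" --pt "-0.5 0 0 0 105"

```text
clock: 15.8
tcp_pos: [658.5, -24.8, 14.9]
orientation: [0.072, -3.137, 0.001]
wrist_force: [-6.1, 1.0, 6.2]
width: 45.0
finger_force: 28.0
```

Call:
send_rows --pt "-0.15 0 0 0 105" --pt "-0.3 0 0 0 105" --pt "-0.3 0 0 0 105"

```text
clock: 16.05
tcp_pos: [661.7, -24.6, 14.9]
orientation: [0.072, -3.138, 0.001]
wrist_force: [-5.1, 0.7, 6.2]
width: 45.1
finger_force: 28.0
```

Call:
send_rows --pt "-0.15 0 0 0 105" --pt "-0.3 0 0 0 105" --pt "-0.3 0 0 0 105"

```text
clock: 16.3
tcp_pos: [662.3, -24.6, 14.8]
orientation: [0.071, -3.133, 0.002]
wrist_force: [-11.2, -0.8, 10.6]
width: 44.9
finger_force: 28.0
```

Run:
```python
from h import *
trays("scene",590,850,-100,60,["blue"]);trays("side",560,850,-100,60,["blue"]);s=r.state(); print(s["wrist_force"],s["finger_force"],s["width"])
```

```text
scene tcp [662.4 -24.6  14.8]
blue 718 (array([748.2, -21.6]), array([167. ,  82.6]), 2.7) z [38. 42. 44.] ext [[671.0, -65.0], [832.0, 21.0]]
side tcp [662.4 -24.6  14.8]
blue 770 (array([723.1, -17.3]), array([215.9,  89.7]), 3.5) z [38. 43. 47.] ext [[617.0, -63.0], [830.0, 28.0]]
[-10.96317487   0.07562086   8.88420952] 28.03555727005005 45.12873146196877
```

Contact: the force jumped and the two blue trays measure 216 mm together. I'll release and go to the large tray.

Call:
send_rows --pt "0.2 0 0 0 115" --pt "0.3 0 0 0 140" --pt "0.3 0 0 0 160" --pt "0.3 0 0 0 170" --pt "0.3 0 0 0 170" --pt "0.3 0 -2 0 170" --pt "0.3 0 -5 0 170" --pt "0.3 0 -9 0 170" --pt "2 0 -12 0 160"

```text
clock: 17.15
tcp_pos: [649.1, -24.7, 136.2]
orientation: [-0.069, 3.137, -0.0]
wrist_force: [1.1, -0.3, 0.7]
width: 31.4
finger_force: 0.0
```

Run:
```python
from h import *
trays("scene",560,850,-100,60,["blue"]);
go(392,-325,130,0)
p,W,h=cloud("scene")
Q=W[200:255,400:432].reshape(-1,3);Q=Q[Q[:,2]>45]; print("bottle",rect(Q))
```

```text
scene tcp [648.3 -25.1 143.6]
blue 837 (array([724.5, -22.9]), array([214.6,  82.8]), 2.8) z [38. 42. 44.] ext [[624.0, -67.0], [832.0, 21.0]]
go [ 26.94 -28.84   1.11] turn 1.615 rows 12.9
bottle (array([503.6, 316.9]), array([ 64.2, 117.9]), 69.9)
```

Call:
send_rows --pt "2 -2 0 0.12 130" --pt "4.3 -4.6 0 0.25 120" --pt "6.6 -7.2 0 0.37 120" --pt "9 -9.8 0 0.5 120" --pt "11.4 -12.4 0 0.62 120" --pt "13.8 -15 0 0.75 120" --pt "16.2 -17.6 0 0.87 120" --pt "18.6 -20.2 0 1 120" --pt "21 -22.8 0 1.12 120" --pt "23.4 -25.4 0.5 1.25 120" --pt "25.8 -27.8 1 1.37 120" --pt "26.9 -28.8 1.3 1.5 120"

```text
clock: 18.25
tcp_pos: [387.2, -326.5, 120.3]
orientation: [-2.095, -2.339, 0.002]
wrist_force: [-0.1, 0.7, -0.4]
width: 45.2
finger_force: 0.0
```

Call:
send_rows --pt "0 0 0 0.115 120" --pt "0 0 0 0.115 120"

```text
clock: 18.42
tcp_pos: [388.9, -324.9, 120.5]
orientation: [-2.22, -2.22, -0.0]
wrist_force: [-0.2, 0.4, 0.0]
width: 45.1
finger_force: 0.0
```

Run:
```python
from h import *
p=trays("wrist",310,480,-400,-220,["white"]); cv2.imwrite("pics/w5.png",p[:,:,::-1])
p=trays("scene",310,480,-400,-220,["white"])
go(392,-322,16,0)
```

```text
wrist tcp [ 389.6 -324.5  120.7]
white 5327 (array([ 390.9, -318.9]), array([120.2, 100.5]), 89.5) z [37. 43. 44.] ext [[341.0, -378.0], [441.0, -260.0]]
scene tcp [ 390.1 -324.2  120.9]
white 376 (array([ 392.3, -320.9]), array([104.2, 119.4]), 0.1) z [37. 40. 43.] ext [[343.0, -380.0], [444.0, -262.0]]
go [ 0.22  0.2  10.49] turn 0.007 rows 2.5
```

Call:
send_rows --pt "0.2 0.2 3 0 120" --pt "0.2 0.2 6 0 120" --pt "0.2 0.2 9 0 120" --pt "0.2 0.2 10.4 0 120" --pt "0.2 0.2 10.4 0 100" --pt "0.2 0.2 10.4 0 80" --pt "0.2 0.2 10.4 0 65" --pt "0.2 0.2 10.4 0 52" --pt "0.2 0.2 10.4 0 52" --pt "0.2 0.2 10.4 0 52" --squeeze 20

```text
clock: 19.35
tcp_pos: [392.5, -322.5, 18.1]
orientation: [2.216, 2.225, 0.0]
wrist_force: [0.6, 0.8, -3.4]
width: 63.5
finger_force: 20.6
```

Run:
```python
from h import *
s=r.state(); print(s["wrist_force"],s["finger_force"],s["width"])
trays("scene",310,480,-400,-220,["white"])
go(500,0,16,0)
```

```text
[ 0.56111344  0.76255746 -3.43873158] 20.558548676781356 63.508484865982496
scene tcp [ 392.4 -322.5   17.9]
white 373 (array([ 395.2, -321.3]), array([119.8, 103.1]), 89.3) z [37. 41. 44.] ext [[344.0, -381.0], [446.0, -263.0]]
go [32.2  10.89  0.18] turn 0.004 rows 8.2
```

Call:
send_rows --pt "0 0 0.15 0 52" --pt "0.5 0.3 0.2 0 52" --pt "1.5 1 0.2 0 52" --pt "3 2 0.2 0 52" --pt "4.7 3.1 0.2 0 52" --pt "6.4 4.2 0.2 0 52" --pt "8.1 5.3 0.2 0 52" --pt "9.8 6.4 0.2 0 52" --pt "11.5 7.5 0.2 -0.03 52" --pt "13.2 8.6 0.2 -0.1 52" --pt "14.9 9.8 0.2 -0.18 52" --pt "16.5 11 0.2 -0.27 52"

```text
clock: 20.4
tcp_pos: [502.5, -158.1, 17.3]
orientation: [1.891, 2.503, -0.004]
wrist_force: [-3.2, -4.5, 7.2]
width: 63.6
finger_force: 26.7
```

Run:
```python
from h import *
s=r.state(); print(s["wrist_force"],s["finger_force"],s["width"])
trays("scene",400,600,-270,-50,["white"])
go(510,50,15.7,92.3)
```

```text
[-3.21303397 -4.45229748  7.18882655] 26.694970806129277 63.56555332901928
scene tcp [ 505.2 -154.9   17.4]
white 316 (array([ 503.9, -157.1]), array([101.3, 119.4]), 14.6) z [37. 41. 44.] ext [[448.0, -225.0], [565.0, -90.0]]
go [19.54  6.21  0.15] turn -1.327 rows 10.6
```

Call:
send_rows --pt "1.5 0.4 0 -0.08 52" --pt "3.1 0.9 0 -0.18 52" --pt "4.7 1.4 0 -0.29 52" --pt "6.3 1.9 0 -0.4 52" --pt "7.9 2.4 0 -0.51 52" --pt "9.5 2.9 0 -0.62 52" --pt "11.1 3.4 0 -0.73 52" --pt "12.7 3.9 0 -0.84 52" --pt "14.3 4.4 0 -0.95 52" --pt "15.9 4.9 0 -1.06 52" --pt "17.5 5.5 0 -1.17 52" --pt "19 6 0 -1.28 52"

```text
clock: 21.45
tcp_pos: [510.5, 42.1, 17.3]
orientation: [0.02, 3.136, -0.003]
wrist_force: [1.8, -4.4, 3.4]
width: 63.3
finger_force: 26.6
```

Run:
```python
from h import *
s=r.state(); print(s["wrist_force"],s["finger_force"],s["width"])
trays("side",400,600,-100,200,["white"])
go(522,120,17.4,92.3)
```

```text
[ 1.81459405 -4.36218016  3.41314526] 26.647218000562418 63.29580364645547
side tcp [510.6  45.1  17.3]
white 531 (array([509.1,  43.8]), array([105.5, 119.1]), 87.9) z [37. 43. 47.] ext [[450.0, -8.0], [569.0, 97.0]]
go [-1.09  7.5   0.  ] turn -0.046 rows 1.8
```

Call:
send_rows --pt "-0.1 1 0 -0.04 52" --pt "-0.3 2.2 0 -0.046 52" --pt "-0.5 3.4 0 -0.046 52" --pt "-0.7 4.6 0 -0.046 52" --pt "-0.9 5.8 0 -0.046 52" --pt "-1 6.7 0 -0.046 52" --pt "-1.1 7.3 0 -0.046 52" --pt "-1.1 7.5 0 -0.046 52" --pt "-1.1 7.5 0 -0.046 52"

```text
clock: 22.25
tcp_pos: [522.1, 115.8, 17.3]
orientation: [-0.04, 3.137, -0.004]
wrist_force: [-0.7, -5.4, 7.0]
width: 63.3
finger_force: 26.7
```

Run:
```python
from h import *
s=r.state(); print(s["wrist_force"],s["finger_force"],s["width"])
trays("side",400,620,0,220,["white"]);trays("scene",400,620,0,220,["white"])
go(658.7,125.5,17.3,92.3)
```

```text
[-0.73941573 -5.40341568  6.95919897] 26.7374054793936 63.297346754712585
side tcp [522.1 115.7  17.3]
white 575 (array([520.9, 118. ]), array([120.4, 108.2]), 1.2) z [37. 43. 47.] ext [[462.0, 65.0], [580.0, 171.0]]
scene tcp [522.1 115.8  17.3]
white 262 (array([522.6, 113.6]), array([118.2, 100.6]), 1.2) z [37. 41. 45.] ext [[468.0, 64.0], [582.0, 163.0]]
go [-13.68   0.62   0.06] turn -0.015 rows 3.3
```

Call:
send_rows --pt "0 0.3 -0.08 -0.015 52" --pt "-0.5 0.3 -0.08 -0.015 52" --pt "-1.3 0.3 -0.08 -0.015 52" --pt "-1.8 0.3 -0.08 -0.015 52" --pt "-1.8 0.3 -0.08 -0.015 52"

```text
clock: 22.77
tcp_pos: [536.8, 120.4, 17.2]
orientation: [0.067, -3.138, -0.0]
wrist_force: [-6.5, -0.3, 11.7]
width: 63.7
finger_force: 28.4
```

Run:
```python
from h import *
s=r.state(); print(s["wrist_force"],s["finger_force"],s["width"])
trays("side",400,630,0,220,["white"]);trays("scene",400,630,0,220,["white"])
go(658.7,125.5,17.3,92.3)
```

```text
[-6.47283736 -0.25017995 11.73335565] 28.351923446170986 63.68227596192312
side tcp [536.8 120.5  17.2]
white 557 (array([535.6, 122.6]), array([119. , 106.6]), 1.3) z [37. 43. 47.] ext [[477.0, 70.0], [595.0, 175.0]]
scene tcp [536.8 120.4  17.2]
white 256 (array([537.3, 118.7]), array([117.3, 101.1]), 1.5) z [37. 41. 45.] ext [[484.0, 68.0], [596.0, 169.0]]
go [-1.22e+01 -1.00e-02 -3.00e-02] turn 0.002 rows 2.9
```

Call:
send_rows --pt "-1 0 -0.1 0 52" --pt "-2.2 0 -0.1 0 52" --pt "-3.4 0 -0.1 0 52" --pt "-4.6 0 -0.1 0 52" --pt "-5.8 0 -0.1 0 52" --pt "-7 0 -0.1 0 52" --pt "-8.2 0 -0.1 0 52" --pt "-9.3 0 -0.1 0 52" --pt "-10.2 0 -0.1 0 52" --pt "-10.8 0 -0.1 0 52" --pt "-11.2 0 -0.1 0 52" --pt "-11.4 0 -0.1 0 52"

```text
clock: 23.87
tcp_pos: [650.8, 125.5, 17.3]
orientation: [0.067, -3.138, -0.0]
wrist_force: [-5.5, 0.2, 6.7]
width: 63.2
finger_force: 28.3
```

Call:
send_rows --pt "-0.15 0 0 0 52" --pt "-0.3 0 0 0 52" --pt "-0.45 0 0 0 52" --pt "-0.5 0 0 0 52"

```text
clock: 24.2
tcp_pos: [655.3, 125.7, 17.3]
orientation: [0.067, -3.138, -0.0]
wrist_force: [-5.6, 0.0, 5.5]
width: 63.1
finger_force: 28.3
```

Call:
send_rows --pt "-0.15 0 0 0 52" --pt "-0.3 0 0 0 52" --pt "-0.3 0 0 0 52"

```text
clock: 24.45
tcp_pos: [658.5, 125.9, 17.3]
orientation: [0.067, -3.138, -0.0]
wrist_force: [-4.1, 0.3, 5.7]
width: 63.6
finger_force: 28.2
```

Call:
send_rows --pt "-0.15 0 0 0 52" --pt "-0.3 0 0 0 52" --pt "-0.3 0 0 0 52"

```text
clock: 24.7
tcp_pos: [659.2, 125.9, 17.3]
orientation: [0.068, -3.133, 0.0]
wrist_force: [-9.6, -0.5, 9.5]
width: 63.1
finger_force: 28.3
```

Run:
```python
from h import *
trays("scene",580,850,60,190,["white"]);trays("side",560,850,60,200,["white"]);s=r.state(); print(s["wrist_force"],s["finger_force"],s["width"])
```

```text
scene tcp [659.2 125.9  17.3]
white 887 (array([718.2, 127.1]), array([239.7, 102.7]), 2.8) z [37. 41. 44.] ext [[609.0, 73.0], [838.0, 181.0]]
side tcp [659.2 125.9  17.3]
white 1276 (array([717.2, 130.3]), array([242.5, 110.2]), 3.7) z [37. 43. 47.] ext [[600.0, 77.0], [837.0, 186.0]]
[-10.00249968  -0.56703606  10.04288385] 28.31762710120529 63.313983957943975
```

Contact, with a 240 mm total. I'll release, retreat and inspect.

Call:
send_rows --pt "0.2 0 0 0 60" --pt "0.3 0 0 0 80" --pt "0.3 0 0 0 100" --pt "0.3 0 0 0 110" --pt "0.3 0 0 0 110" --pt "0.3 0 -2 0 110" --pt "0.3 0 -5 0 110" --pt "0.3 0 -9 0 110" --pt "3 0 -12 0 110" --pt "7 0 -15 0 110" --pt "11 0 -17 0 110" --pt "15 0 -19 0 110"

```text
clock: 25.8
tcp_pos: [525.1, 120.1, 201.8]
orientation: [-0.068, 3.139, 0.001]
wrist_force: [0.2, -0.3, 0.6]
width: 48.4
finger_force: 0.0
```

Call:
send_rows --pt "4 0 -1 0 110" --pt "8 0 -2 0 110" --pt "12 0 -3 0 110" --pt "12 0 -3 0 110"

```text
clock: 26.13
tcp_pos: [399.6, 114.1, 232.4]
orientation: [0.071, -3.139, -0.0]
wrist_force: [0.7, 0.1, 0.2]
width: 48.6
finger_force: 0.0
```

Run:
```python
from h import *
print(r.state()["clock"],r.state()["wrist_force"])
p=trays("scene",560,850,60,190,["white"]);trays("scene",560,850,-100,60,["blue"]);trays("scene",560,850,-240,-100,["yellow"])
cv2.imwrite("pics/s6.png",cv2.resize(p[200:480,200:500],None,fx=2,fy=2,interpolation=cv2.INTER_CUBIC)[:,:,::-1])
```

```text
26.1333 [0.739138   0.11960473 0.16971966]
scene tcp [403.3 114.7 232.1]
white 973 (array([718.2, 126.7]), array([241.6, 102.8]), 2.6) z [37. 41. 44.] ext [[604.0, 74.0], [838.0, 181.0]]
scene tcp [405.5 115.  231.8]
blue 822 (array([724.5, -22.7]), array([214.7,  82.7]), 2.9) z [38. 41. 44.] ext [[625.0, -67.0], [832.0, 21.0]]
scene tcp [406.5 115.1 231.3]
yellow 826 (array([ 729. , -171.8]), array([192.8,  64.3]), 2.5) z [39. 42. 44.] ext [[634.0, -206.0], [825.0, -138.0]]
```

View pics/s6.png

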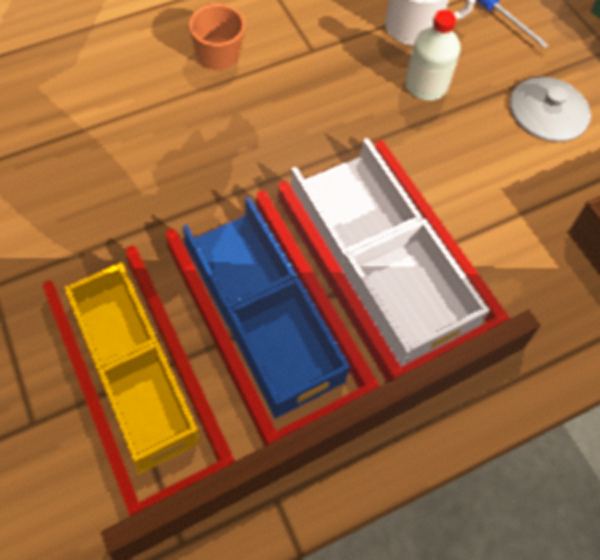

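All three trays sit flat against their parked mates (yellow join at (130,365), blue at (265,295), white at (385,240)). The pot, bottle and lid have not been moved.

```bash
python3 -c "
from plant import r
print(r.close_job())"
```

```text
the job is handed in; nothing more can be done
None
```

The small, medium and large trays are each pushed up against the parked tray in their own rows, flat on the bench, and the job is handed in at about 26 s; I don't have the verdict, and when I gripped the medium and large trays the wrist briefly read about their weight, so either may have lifted by a millimetre or so before I pressed it back down.

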